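Show the back of a circuit board to the inspection camera with a swing mirror

TASK

Take the carrier whose board bears the red dot out of the wooden rack and stand it fully down in the slot of the inspection stand, the dot facing the mirror, and let go of it. Then swing the sprung mirror by its orange handle until the camera sees the red dot reflected in the middle of the mirror, and finish still holding the handle so that the mirror stays at that angle. Leave the camera arm, the other carrier and the things lying about where they are.

Things in the scene. Friction and masses are not known exactly. Their poses are not given: they have to be found in the camera images.
- dotted_carrier: upright blue carrier frame holding a green circuit board that bears a red dot: 46 wide (its y), 10 thick (its x), 95 high, 63 g. Grip tab on top 30 wide, 10 thick, from 73 to 95 above the underside; foot 46x10, 14 high. Origin: centre of the underside; z up; -x is the side with the dot. Starts in one of the rack's slots, dot side towards the robot
- red_dot (a point): centre of the red dot (11 mm across) on the board of the dotted carrier, 41 above the carrier's underside, on its -x side
- plain_carrier: the same carrier and board without a dot, in the other slot of the rack; stays there
- rack: fixed block of light wood 52x160x22 with two slots 72 apart along its y, each 13 x 49 wide, its floor 6 above the table; origin: centre of the underside. Its x and y axes are parallel to those of the carriers standing in it.
- stand: fixed inspection stand with grey base plate 96x200 (top at z 12). Origin: on the table, under the mirror's vertical spindle; z up. Black slot block 70x36, top at z 30, centred at y -120; its slot is 52 long (along x), 14 wide (along y), 14 deep. A carrier seated with its dot to the mirror has its -x along the stand's +y, its dot 57 above the table
- stand_slot (a point): centre of the floor of the stand's slot, at (0, -120, 16) in the stand's frame and turned like it
- mirror_angle (a joint): mirror's angle about the spindle, counterclockwise from above, rad, 0 to 1.5. At value v the face looks along the stand's -y axis turned counterclockwise by v - 0.5; at 0 it is parked against a stop. A spring (1 to 2 N at the handle) parks it when let go. The dot shows in the mirror's middle when the face looks midway between the directions from the spindle to lens and to seated dot
- mirror_centre (a point): middle of the mirror's face, on the spindle axis, 57 above the table; the glass is 64 wide, 50 high in a black frame 70x56 (top 85 above the table); it looks along this point's -x
- swing_mirror: the moving mirror with its black frame and handle; origin on the table under the spindle, z up; the face looks along -x, the handle is on the +y side
- handle_top (a point): top centre of the mirror's handle, an orange upright pin, 11 mm diameter, that swings with the mirror, 46 from the spindle axis, beside the frame; free for the fingers from 89 to 124 above the table. This point is 124 above the table; in its frame the spindle axis is at x -5, y -46 and the mirror's face looks along -x
- camera_arm (a joint): angle of the arm with the camera about the same spindle, counterclockwise, rad; held by friction and not to be moved. 0 = the lens lies 0.9 rad counterclockwise of the stand's -y axis as seen from the spindle
- lens (a point): front of the lens of the black camera barrel (34 diameter, top 76, knob to 84 above the table), 130 from the spindle axis, 57 above the table, looking at the spindle
- dish: small round metal dish with screws, 66 diameter, 16 high, bystander; origin: centre of underside
- tin: green round tin, 52 diameter, 19 high, bystander; origin: centre of underside
- wick: blue spool of copper braid, 59x49x9, bystander; origin: centre of underside

How it is judged (in metres and radians):
On the way:
1. the dotted carrier stands fully down in the stand's slot, dot towards the mirror, and is let go (x of dotted_carrier in the frame of stand between -0.004 and 0.004 m and y of dotted_carrier in the frame of stand between -0.124 and -0.116 m and z of dotted_carrier in the frame of stand between 0.013 and 0.019 m and angle between dotted_carrier's own z axis and vertical below 0.12 rad and y of red_dot in the frame of stand above -0.1205 m and contact force between the fingers and dotted_carrier below 0.1 N), for 0.3 s.
At the end, for the whole second after the job is handed in: The dotted carrier stands in the stand's slot (within 4 mm, fully down within 3 mm, dot to the mirror), not touched; the mirror faces midway between dot and lens within 0.05 rad throughout, and the fingers hold its handle (all of step 1 and ((value of joint camera_arm between -0.4775 and -0.4225 rad and value of joint mirror_angle between 0.66 and 0.79 rad) or (value of joint camera_arm between -0.4275 and -0.3725 rad and value of joint mirror_angle between 0.685 and 0.815 rad) or (value of joint camera_arm between -0.3775 and -0.3225 rad and value of joint mirror_angle between 0.71 and 0.84 rad) or (value of joint camera_arm between -0.3275 and -0.2725 rad and value of joint mirror_angle between 0.735 and 0.865 rad) or (value of joint camera_arm between -0.2775 and -0.2225 rad and value of joint mirror_angle between 0.76 and 0.89 rad) or (value of joint camera_arm between -0.2275 and -0.1725 rad and value of joint mirror_angle between 0.785 and 0.915 rad) or (value of joint camera_arm between -0.1775 and -0.1225 rad and value of joint mirror_angle between 0.81 and 0.94 rad) or (value of joint camera_arm between -0.1275 and -0.0725 rad and value of joint mirror_angle between 0.835 and 0.965 rad) or (value of joint camera_arm between -0.0775 and -0.0225 rad and value of joint mirror_angle between 0.86 and 0.99 rad) or (value of joint camera_arm between -0.0275 and 0.0275 rad and value of joint mirror_angle between 0.885 and 1.015 rad) or (value of joint camera_arm between 0.0225 and 0.0775 rad and value of joint mirror_angle between 0.91 and 1.04 rad) or (value of joint camera_arm between 0.0725 and 0.1275 rad and value of joint mirror_angle between 0.935 and 1.065 rad) or (value of joint camera_arm between 0.1225 and 0.1775 rad and value of joint mirror_angle between 0.96 and 1.09 rad) or (value of joint camera_arm between 0.1725 and 0.2275 rad and value of joint mirror_angle between 0.985 and 1.115 rad) or (value of joint camera_arm between 0.2225 and 0.2775 rad and value of joint mirror_angle between 1.01 and 1.14 rad) or (value of joint camera_arm between 0.2725 and 0.3275 rad and value of joint mirror_angle between 1.035 and 1.165 rad) or (value of joint camera_arm between 0.3225 and 0.3775 rad and value of joint mirror_angle between 1.06 and 1.19 rad) or (value of joint camera_arm between 0.3725 and 0.4275 rad and value of joint mirror_angle between 1.085 and 1.215 rad) or (value of joint camera_arm between 0.4225 and 0.4775 rad and value of joint mirror_angle between 1.11 and 1.24 rad)) and contact force between the fingers and swing_mirror above 0.4 N and distance between the grasp point and handle_top below 0.045 m); the arm keeps its last pose, push and grip.
It fails at once if the carrier without a dot is moved (distance of plain_carrier from where it was at the start of the episode above 0.02 m).
It fails at once if the camera arm is moved (distance of lens from where it was at the start of the episode above 0.012 m).
It fails at once if the screw dish is pushed away (distance of dish from where it was at the start of the episode above 0.03 m).
It fails at once if the tin is pushed away (distance of tin from where it was at the start of the episode above 0.03 m).
It fails at once if the spool is pushed away (distance of wick from where it was at the start of the episode above 0.03 m).
It also fails if it takes over 54 s, if anything falls off the work surface, if the arm or the gripper's body presses on something with over 40 N, if the wrist force passes 120 N, or if a joint passes its speed limit or range.

ROBOT

A 6-joint arm with a two-finger parallel gripper is mounted at the origin on the work surface; the furniture and walls round the work are solid. World frame = base frame: x ahead of the robot, y to its left, z up, the work surface at z = 0. Lengths are in m, angles in degrees, forces in N, time in s.
With the tool pointing down it reaches from about 0.35 to 0.725 m from the base axis. Payload 6 kg.
Tool frame: the origin (TCP) lies midway between the tips of the shut fingers; the grasp point (between the pads) lies 19 mm behind it (grip_point_offset is the distance from the TCP to the grasp point, in m); z points along the fingers, y is the line along which they close (so a half turn about z gives the same grasp; the last joint's range is limited). The gripper opens to 85 mm and grips with 20 to 120 N. Pads are 22 mm wide; open, the fingers measure 114 mm over their backs; the gripper's body (76 mm by 85 mm) begins 54 mm behind the grasp point. The pads swing forward as they close: fully open they stand 13 mm farther back than shut.
Start: joints at [83.749, 2.303, 4.859, 0, -92.561, -19.12], TCP at [0.257, 0.542, 0.231] pointing down, gripper open.
Joint ranges: [-146.85, 146.85], [-73.84, 115.35], [-62.03, 85.46], [-188.31, 113.3], [-161.28, -10.13], [-171.36, 171.36]. Speed limits (degrees/s): [147.25, 147.25, 172.46, 180, 180, 180].

INTERFACE

Orientations are given as [roll, pitch, yaw] about the fixed x, y, z axes, in that order (R = Rz(yaw) Ry(pitch) Rx(roll)).
In Python, from cell import * gives the robot as it stands.
- The arm moves only by the shell command python3 -m creep 'ROWS' [FORCE]. ROWS is JSON, a list of rows, each an object of numbers: "grip": the opening, from 0 (shut) to 1 (fully open); "dx", "dy", "dz": the shift along the tool's x, y, z in m; "turn": the turn about the tool's z in degrees. A call has 1 to 8 rows; each row shifts and turns the commanded pose from where the row before left it, along the tool's axes as they then stand; what a row does not reach is not made up. A row lasts 1/12 s, in which the tool goes at most 41.7 mm and 7.16 degrees, less where a joint would pass 70% of its speed; a pose out of reach is approached as far as the arm can. A call with a gripper value outside its range is refused whole. The fingers move at their own pace and stop on an object; FORCE is the grip in N (left out, the last holds). Time passes only in rows, so rows that do not move let the fingers close. It gives the time, the measured TCP pose, the force, the opening and the grip force at its end, in the units of the state.
- get_obs(): the state, without advancing time (a new reading comes with each control period).
- read_camera(name): name is "scene" or "side" or "wrist"; returns the picture (420x560x3 uint8, blue, green, red); there is no depth.
- camera_info(name): a dict with "camera_matrix" (3x3 intrinsics, pixels), "cam_to_world" (4x4, takes a point from camera to world coordinates). Camera axes: x right, y down, z forward; pixel columns grow to the right and rows downward; lengths in m; the calibration is good to about 2 mm. The wrist camera is an equidistant fisheye: a pixel r from the principal point sees the ray r / f radians off the axis. A picture is of the moment at which its call begins: read the wrist's pose just before it. camera_info takes no time and is no camera call; for the wrist camera it gives the pose at the moment of the call.
- hand_in(): hands the job in; it is judged then, once.
The state is a dict: "t": time; "joint_pos": joint angles; "qvel": joint speeds; "joint_torque": joint torques, N m; "position": TCP position; "ee_rot": TCP orientation; "wrist_force": force on the tool from outside, world axes, zero at the start; "ft_torque": the same for the moment, N m; "opening": finger opening in m; "finger_force": force on a finger pad.
Only numpy, scipy, OpenCV 4.12 (cv2) and the standard library are available. Lean on these libraries where they do the work, as an engineer would, in place of code of your own. Each camera call takes 0.05 s, during which the arm holds its last target. There are 200 camera calls.

## Working session

There is one attempt and no reset: what is moved stays moved. The work goes in short steps, Python scripts to look and compute and a shell command to move; the robot and the scene stay as the last step left them, time stands still between calls to the robot, and variables do not carry over. Pictures are saved under pics/ and viewed, at most 10 in all, crops included, and the job is handed in when it is done.

```bash
mkdir -p pics; python3 - <<'E'
from cell import *
import cv2,numpy as np
o=get_obs();print(o)
for n in ("scene","side","wrist"):
    i=camera_info(n);print(n,np.round(i["camera_matrix"],1).tolist(),np.round(i["cam_to_world"],4).tolist())
    cv2.imwrite(f"pics/{n}0.png",cv2.resize(read_camera(n),(800,600),interpolation=cv2.INTER_CUBIC))
E
```

```text
{'t': 0.0, 'joint_pos': array([ 8.37475204e+01,  2.33968541e+00,  4.80256379e+00, -2.53474077e-02,
       -9.25625316e+01, -1.91208083e+01]), 'qvel': array([ 0.01632849, -0.03842855,  0.03951093,  0.04253492, -0.08967044,
       -0.03972987]), 'joint_torque': array([-1.35472851e-04, -3.68194771e+01,  3.47419703e+01,  6.93260998e+00,
       -5.23558076e-03, -8.43353291e-06]), 'position': array([0.25688893, 0.54186213, 0.23027515]), 'ee_rot': array([ 1.79897550e+02, -8.71555989e-03, -2.53721689e+01]), 'wrist_force': array([0.43201776, 0.58750189, 0.30197937]), 'ft_torque': array([-0.00324688, -0.0137624 , -0.02227703]), 'finger_force': 0.0, 'opening': 0.08548693263093812}
scene [[394.9, 0.0, 282.7], [0.0, 394.9, 206.8], [0.0, 0.0, 1.0]] [[0.8572, -0.3008, 0.418, 0.1598], [-0.5146, -0.5296, 0.6743, -0.4955], [0.0186, -0.7931, -0.6088, 0.6053], [0.0, 0.0, 0.0, 1.0]]
side [[470.8, 0.0, 281.6], [0.0, 470.8, 206.3], [0.0, 0.0, 1.0]] [[0.9988, -0.0352, 0.0328, 0.4449], [-0.0477, -0.6323, 0.7733, -0.815], [-0.0065, -0.7739, -0.6332, 0.8099], [0.0, 0.0, 0.0, 1.0]]
wrist [[325.2, 0.0, 280.0], [0.0, 325.2, 203.5], [0.0, 0.0, 1.0]] [[-0.429, -0.8723, -0.2344, 0.317], [-0.9033, 0.4147, 0.1098, 0.5135], [0.0015, 0.2589, -0.9659, 0.3725], [0.0, 0.0, 0.0, 1.0]]
```

View pics/scene0.png

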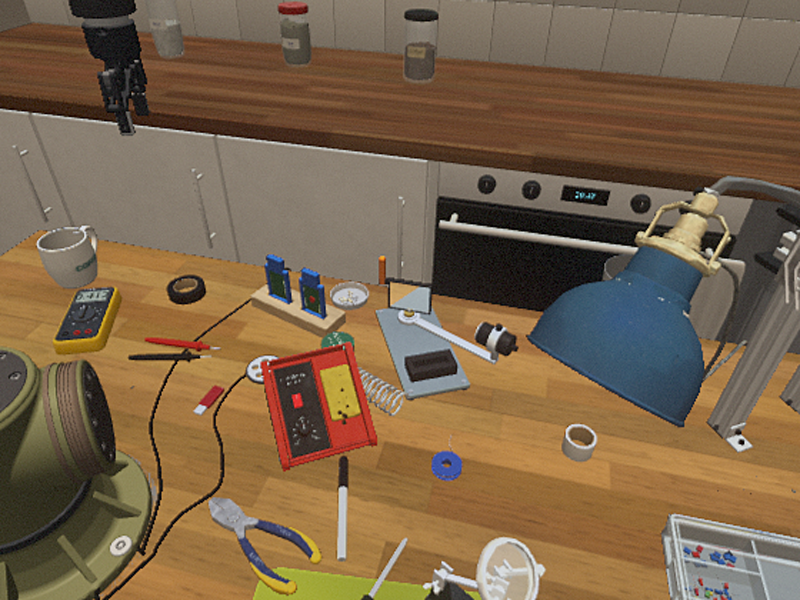

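View pics/side0.png

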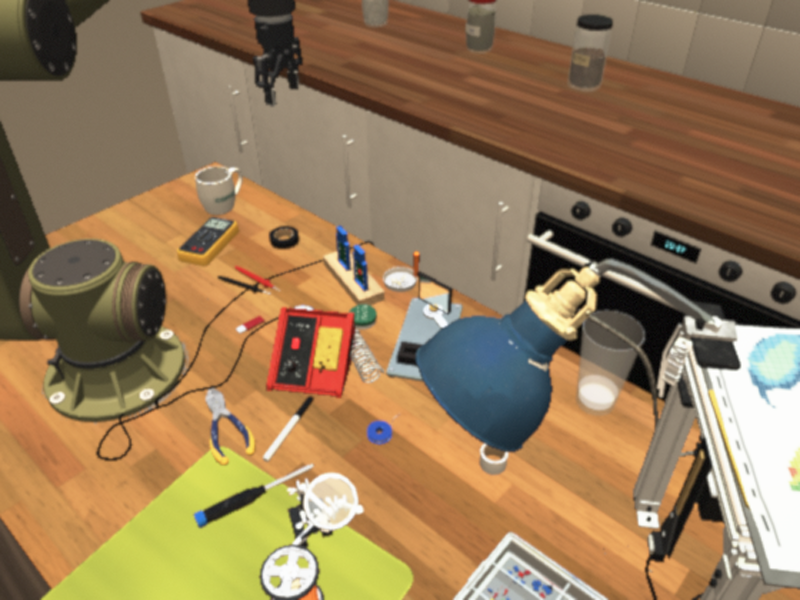

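The scene view shows the dotted carrier in the rack's nearer slot at about (313,295). The stand is at about (420,345), the camera barrel at about (495,340) and the mirror at about (410,298). The lamp hides part of the stand in the side view. I'll enlarge a crop.

```bash
python3 - <<'E'
from cell import *
import cv2,numpy as np
im=np.mean([read_camera("scene").astype(float) for _ in range(3)],0).astype(np.uint8)
cv2.imwrite("pics/scene1.png",cv2.resize(im[170:290,170:370],(800,480),interpolation=cv2.INTER_CUBIC))
im=np.mean([read_camera("side").astype(float) for _ in range(3)],0).astype(np.uint8)
cv2.imwrite("pics/side1.png",cv2.resize(im[150:275,220:345],(600,600),interpolation=cv2.INTER_CUBIC))
E
```

```text
(no output)
```

View pics/scene1.png

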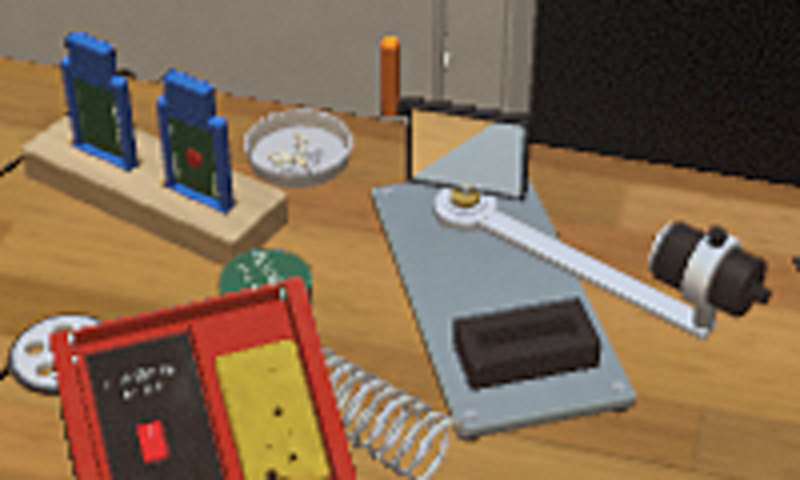

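View pics/side1.png

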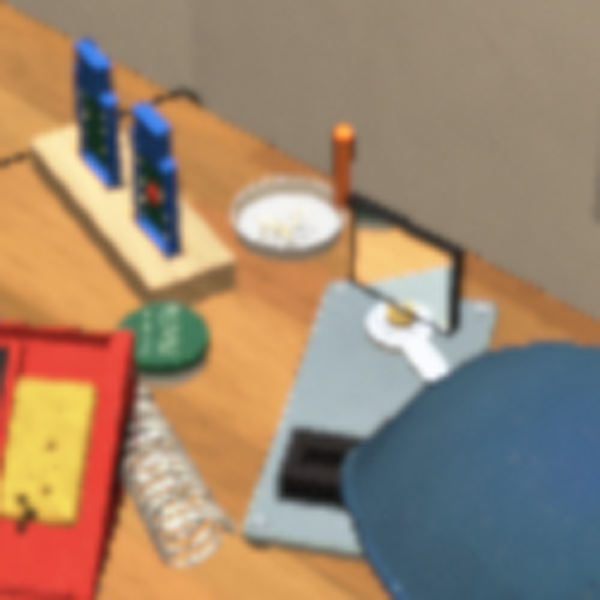

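```bash
cat > h.py <<'E'
from cell import *
import numpy as np, cv2
from scipy.optimize import least_squares
def proj(n,P,info=None):
    i=info or camera_info(n);T=np.linalg.inv(i["cam_to_world"]);p=np.atleast_2d(P)@T[:3,:3].T+T[:3,3];K=i["camera_matrix"]
    if n=="wrist":
        r=np.hypot(p[:,0],p[:,1]);th=np.arctan2(r,p[:,2]);q=p[:,:2]/r[:,None]*th[:,None]
    else: q=p[:,:2]/p[:,2:]
    return q*[K[0,0],K[1,1]]+[K[0,2],K[1,2]]
def ray(n,uv,z,info=None):
    i=info or camera_info(n);K=i["camera_matrix"];q=[(uv[0]-K[0,2])/K[0,0],(uv[1]-K[1,2])/K[1,1]]
    d=np.array([*q,1.])
    if n=="wrist":
        th=np.hypot(*q);d=np.array([*(np.array(q)/th*np.sin(th)),np.cos(th)])
    M=np.array(i["cam_to_world"]);d=M[:3,:3]@d;o=M[:3,3];return o+d*(z-o[2])/d[2]
def W(p,P):
    c,s=np.cos(p[2]),np.sin(p[2]);P=np.atleast_2d(P).astype(float);return np.c_[p[0]+c*P[:,0]-s*P[:,1],p[1]+s*P[:,0]+c*P[:,1],P[:,2]]
S=lambda u,v:((u+.5)/4-.5+170,(v+.5)/4-.5+170)
D=lambda u,v:((u+.5)/4.8-.5+220,(v+.5)/4.8-.5+150)
E
python3 - <<'E'
from h import *
obs=[("scene",S(453,320),(-35,-102,30)),("scene",S(583,298),(35,-102,30)),("scene",S(600,342),(35,-138,30)),("scene",S(468,364),(-35,-138,30)),("scene",S(460,428),(-48,None,12)),("scene",S(634,398),(48,None,12)),("side",D(292,432),(-35,-102,30)),("side",D(280,485),(-35,-138,30)),("side",D(247,533),(-48,None,12))]
def f(p):
    r=[]
    for n,uv,P in obs:
        y=p[3]*1e3 if P[1] is None else P[1]
        r+=list((proj(n,W(p,[(P[0]/1e3,y/1e3,P[2]/1e3)]))[0]-uv))
    return np.array(r)
s=least_squares(f,[.6,.2,0,-.16],loss="soft_l1");print("stand",s.x,np.round(f(s.x),1))
def g(p):
    o=[("scene",S(25,150),(-26,80,22)),("scene",S(231,242),(-26,-80,22)),("scene",S(287,203),(26,-80,22)),("side",D(33,145),(-26,80,22)),("side",D(148,283),(-26,-80,22)),("side",D(233,260),(26,-80,22)),
     ("scene",S(190,82),(0,-36,101)),("side",D(152,112),(0,-36,101))]
    return np.concatenate([(proj(n,W(p,np.array([P])/1e3))[0]-uv) for n,uv,P in o])
r=least_squares(g,[.5,.3,0],loss="soft_l1");print("rack",r.x,np.round(g(r.x),1))
p=s.x;print("lens?",ray("scene",S(672,255),.057),"spindle cap",ray("scene",S(465,195),.03))
for q in ((390,42),): print("handle",ray("scene",S(*q),.124),ray("side",D(343,132),.124))
for a in (-.4,-.2,0,.2,.4):
    th=p[2]-np.pi/2+.9+a
    u=proj("scene",[p[0]+.13*np.cos(th),p[1]+.13*np.sin(th),.057])[0];print(a,(u-170+.5)*4-.5)
print("dot target",W(p,[0,-.12,.016]),"pred spindle px",(proj("scene",W(p,[0,0,.03]))-169.5)*4)
m=p[2]-.5+np.pi/2 # mirror frame yaw: -x faces; 
h=[p[0]+.005*np.cos(m)-.046*np.sin(m),p[1]+.005*np.sin(m)+.046*np.cos(m),.124];print("handle pred",h,(proj("scene",h)-169.5)*4)
print("dish",ray("scene",S(298,140),.016),"tin",ray("scene",S(266,275),.019))
E
```

```text
stand [ 0.53965563  0.10353083 -0.27071001 -0.1608939 ] [-0.1  0.2 -1.   0.   0.4  0.6  0.9  1.1 -0.5  0.6  1.  -0.6  0.9 -1.1
 -0.  -1.9 -0.7 -0.5]
rack [0.39387593 0.21853136 0.45582968] [-0.7 -0.5 -0.4  1.  -0.1 -1.4  0.2 -0.9  0.9  1.7  0.8  0.3 -0.6  0.2
  0.2  1.3]
lens? [ 0.58949193 -0.02424869  0.057     ] spindle cap [0.5385394  0.10034202 0.03      ]
handle [0.50992338 0.13663657 0.124     ] [0.50936498 0.135866   0.124     ]
-0.4 [639.5260135 266.4978284]
-0.2 [667.4622917  241.99385208]
0 [685.84408655 214.81553638]
0.2 [694.42919094 186.35277829]
0.4 [693.49170898 157.89551204]
dot target [[ 0.50756575 -0.01209892  0.016     ]] pred spindle px [[464.27983402 191.86411495]]
handle pred [np.float64(0.5101377066787036), np.float64(0.1391635711152126), 0.124] [[388.59531758  40.16589576]]
dish [0.4862587  0.21148086 0.016     ] tin [0.41432756 0.10650718 0.019     ]
```

Both crops gave clean fits. The stand is at (0.540, 0.103) with yaw -15.5°, and the rack is at (0.394, 0.219) with yaw 26°. That puts the dotted carrier near (0.410, 0.186). I'll move above it.

```bash
python3 -m creep '[{"dx":0.029,"dy":0.0256},{"dx":0.029,"dy":0.0256},{"dx":0.029,"dy":0.0256},{"dx":0.029,"dy":0.0256},{"dx":0.029,"dy":0.0256},{"dx":0.029,"dy":0.0256},{"dx":0.029,"dy":0.0256},{"dx":0.029,"dy":0.0256}]'
python3 -m creep '[{"dx":0.029,"dy":0.0256},{"dx":0.029,"dy":0.0256},{"turn":6.5},{"turn":6.5},{"turn":6.5},{"turn":6.5},{"turn":6.5},{"turn":6}]'
python3 -m creep '[{"grip":1}]'
python3 - <<'E'
from h import *
o=get_obs();print(o["joint_pos"],o["qvel"]);i=camera_info("wrist");im=read_camera("wrist")
np.savez("w1.npz",M=i["cam_to_world"],K=i["camera_matrix"],im=im)
cv2.imwrite("pics/w1.png",cv2.resize(im,(800,600),interpolation=cv2.INTER_CUBIC))
def tri(a,b):
    A=[];
    for n,uv in (("scene",a),("side",b)):
        p0=ray(n,uv,0);p1=ray(n,uv,.3);d=(p1-p0)/np.linalg.norm(p1-p0);A.append((p0,np.eye(3)-np.outer(d,d)))
    return np.linalg.solve(sum(P for _,P in A),sum(P@p for p,P in A))
print("lamp",tri((371,240),(292,245)),tri((477,297),(350,315)))
E
```

```text
[ 8.37488410e+01  2.30688704e+00  4.85300986e+00 -3.79353771e-03
 -9.25597776e+01 -1.91188881e+01] [ 0.02306665 -0.15578022  0.00930288 -0.04955923  0.09579588  0.10037129]
lamp [ 0.48921129 -0.20660006  0.22445272] [ 0.57672099 -0.33407817  0.18177032]schema error: expected keys grip, dx, dy, dz, turn
schema error: expected keys grip, dx, dy, dz, turn
schema error: expected keys grip, dx, dy, dz, turn
```

View pics/w1.png

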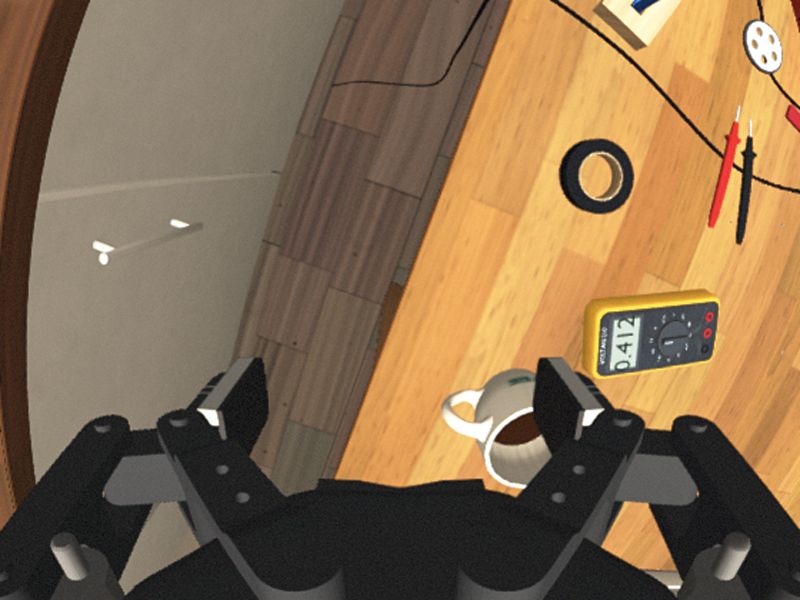

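All five keys are required in every row, so nothing moved. This picture is still from the start pose, with the mug below and the rack only at the top edge near (640,15). I'll repeat the move with full rows.

```bash
python3 -m creep '[{"grip":1,"dx":0.029,"dy":0.0256,"dz":0,"turn":0},{"grip":1,"dx":0.029,"dy":0.0256,"dz":0,"turn":0},{"grip":1,"dx":0.029,"dy":0.0256,"dz":0,"turn":0},{"grip":1,"dx":0.029,"dy":0.0256,"dz":0,"turn":0},{"grip":1,"dx":0.029,"dy":0.0256,"dz":0,"turn":0},{"grip":1,"dx":0.029,"dy":0.0256,"dz":0,"turn":0},{"grip":1,"dx":0.029,"dy":0.0256,"dz":0,"turn":0},{"grip":1,"dx":0.029,"dy":0.0256,"dz":0,"turn":0}]'
python3 -m creep '[{"grip":1,"dx":0.029,"dy":0.0256,"dz":0,"turn":0},{"grip":1,"dx":0.029,"dy":0.0256,"dz":0,"turn":0},{"grip":1,"dx":0,"dy":0,"dz":0,"turn":6.5},{"grip":1,"dx":0,"dy":0,"dz":0,"turn":6.5},{"grip":1,"dx":0,"dy":0,"dz":0,"turn":6.5},{"grip":1,"dx":0,"dy":0,"dz":0,"turn":6.5},{"grip":1,"dx":0,"dy":0,"dz":0,"turn":6.5},{"grip":1,"dx":0,"dy":0,"dz":0,"turn":6}]'
python3 - <<'E'
from h import *
o=get_obs();print(o["position"],o["ee_rot"],o["joint_pos"],o["qvel"]);i=camera_info("wrist");im=read_camera("wrist")
np.savez("w1.npz",M=i["cam_to_world"],K=i["camera_matrix"],im=im)
cv2.imwrite("pics/w2.png",cv2.resize(im,(800,600),interpolation=cv2.INTER_CUBIC))
E
```

```text
t: 1.17
position: [0.3792, 0.2559, 0.2317]
ee_rot: [-179.9, -0.0, -25.3]
wrist_force: [1.0, 0.7, 0.7]
opening: 0.0852
finger_force: 0.0
t: 1.83
position: [0.4094, 0.1864, 0.2314]
ee_rot: [-180.0, 0.0, -64.2]
wrist_force: [-0.4, 0.0, -0.5]
opening: 0.0852
finger_force: 0.0
[0.40939881 0.18643315 0.23144951] [-1.79984408e+02  6.85895208e-03 -6.42082083e+01] [ 5.03846068e+01 -2.11726088e+01 -1.58193735e+01  2.53405974e-04
 -9.53362028e+01 -2.45927924e+01] [ 8.69294573e-02  9.12047616e-02  2.34421450e-02 -1.20269482e-01
  5.78747799e-02 -7.07743571e+01]
```

View pics/w2.png

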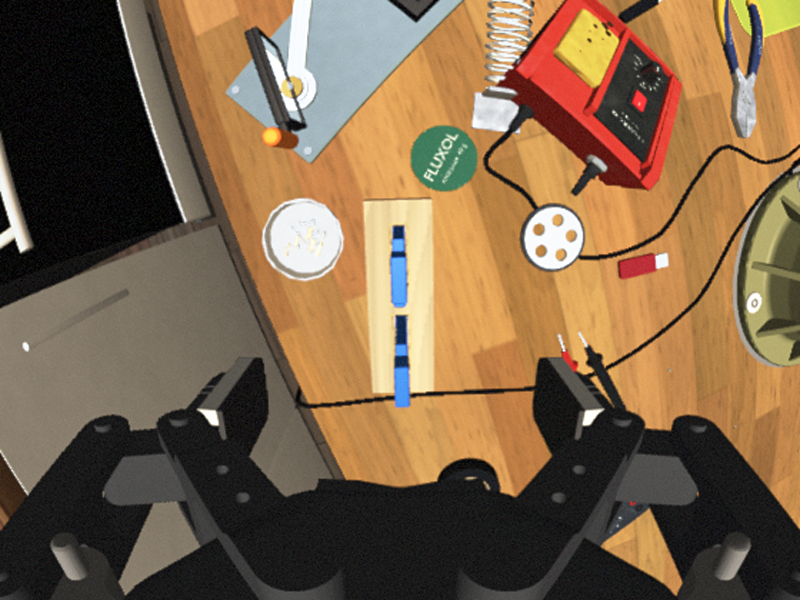

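The wrist view shows the tab top of the dotted carrier at about (399,281). The rack corners are at (363,201), (432,198), (433,391) and (373,392), and the handle top is at about (271,136). I'll compute the corrections from these.

```bash
python3 - <<'E'
from h import *
d=np.load("w1.npz");i=dict(camera_matrix=d["K"],cam_to_world=d["M"])
w=lambda u,v:((u+.5)*.7-.5,(v+.5)*.7-.5)
for n,p,z in (("tab",(399.5,281),.101),("tabtop",(398.5,256),.101),("tabbot",(400,306),.101),("tab2",(402,382),.101),("r1",(363,201),.022),("r2",(432,198),.022),("r3",(433,391),.022),("r4",(373,392),.022),("handle",(271,136),.124)): print(n,ray("wrist",w(*p),z,i))
o=get_obs();print(o["position"],o["ee_rot"],o["qvel"].round(1))
E
```

```text
tab [0.41019641 0.18740515 0.101     ]
tabtop [0.41740492 0.17382632 0.101     ]
tabbot [0.40307117 0.20148099 0.101     ]
tab2 [0.37943256 0.24749676 0.101     ]
r1 [0.45378004 0.16076442 0.022     ]
r2 [0.4078457 0.1361086 0.022    ]
r3 [0.33475748 0.27885038 0.022     ]
r4 [0.38013716 0.30175965 0.022     ]
handle [0.51068029 0.13937474 0.124     ]
[0.40940268 0.18648131 0.23143688] [-1.79983531e+02  6.17626373e-03 -6.45269497e+01] [ 0.2  0.  -0.1  0.   0.  14.7]
```

```bash
python3 -m creep '[{"grip":1,"dx":0,"dy":-0.001,"dz":0.026,"turn":-0.8},{"grip":1,"dx":0,"dy":0,"dz":0.026,"turn":0},{"grip":1,"dx":0,"dy":0,"dz":0.026,"turn":0},{"grip":1,"dx":0,"dy":0,"dz":0.026,"turn":0},{"grip":1,"dx":0,"dy":0,"dz":0.026,"turn":0},{"grip":1,"dx":0,"dy":0,"dz":0.027,"turn":0},{"grip":1,"dx":0,"dy":0,"dz":0,"turn":0},{"grip":0.3,"dx":0,"dy":0,"dz":0,"turn":0}]' 40
python3 -m creep '[{"grip":0,"dx":0,"dy":0,"dz":0,"turn":0},{"grip":0,"dx":0,"dy":0,"dz":0,"turn":0},{"grip":0,"dx":0,"dy":0,"dz":0,"turn":0},{"grip":0,"dx":0,"dy":0,"dz":0,"turn":0},{"grip":0,"dx":0,"dy":0,"dz":0,"turn":0},{"grip":0,"dx":0,"dy":0,"dz":0,"turn":0}]'
```

```text
t: 2.55
position: [0.4099, 0.1863, 0.0739]
ee_rot: [179.9, -0.1, -63.0]
wrist_force: [0.3, 0.0, 0.5]
opening: 0.0759
finger_force: 0.0
t: 3.05
position: [0.4107, 0.1872, 0.0751]
ee_rot: [-179.9, -0.0, -63.1]
wrist_force: [-1.3, 0.1, 3.1]
opening: 0.0095
finger_force: 41.2
```

```bash
python3 -m creep '[{"grip":0,"dx":0,"dy":0,"dz":-0.015,"turn":0},{"grip":0,"dx":0,"dy":0,"dz":-0.025,"turn":0},{"grip":0,"dx":0,"dy":0,"dz":-0.025,"turn":0},{"grip":0,"dx":0,"dy":0,"dz":-0.025,"turn":0},{"grip":0,"dx":0,"dy":0,"dz":-0.025,"turn":0},{"grip":0,"dx":0,"dy":0,"dz":-0.025,"turn":0},{"grip":0,"dx":0.02,"dy":0.0004,"dz":0,"turn":0},{"grip":0,"dx":0.025,"dy":0.0004,"dz":0,"turn":0}]'
python3 -m creep '[{"grip":0,"dx":0.03,"dy":0.0005,"dz":0,"turn":0},{"grip":0,"dx":0.03,"dy":0.0005,"dz":0,"turn":0},{"grip":0,"dx":0.03,"dy":0.0005,"dz":0,"turn":0},{"grip":0,"dx":0.03,"dy":0.0005,"dz":0,"turn":0},{"grip":0,"dx":0.03,"dy":0.0005,"dz":0,"turn":0},{"grip":0,"dx":0.0266,"dy":0.0005,"dz":0,"turn":0},{"grip":0,"dx":0,"dy":0,"dz":0,"turn":6},{"grip":0,"dx":0,"dy":0,"dz":0,"turn":6}]'
python3 -m creep '[{"grip":0,"dx":0,"dy":0,"dz":0,"turn":6},{"grip":0,"dx":0,"dy":0,"dz":0,"turn":6},{"grip":0,"dx":0,"dy":0,"dz":0,"turn":6},{"grip":0,"dx":0,"dy":0,"dz":0,"turn":6},{"grip":0,"dx":0,"dy":0,"dz":0,"turn":6},{"grip":0,"dx":0,"dy":0,"dz":0,"turn":6},{"grip":0,"dx":0,"dy":0,"dz":0,"turn":6},{"grip":0,"dx":0,"dy":0,"dz":0,"turn":6}]'
python3 -m creep '[{"grip":0,"dx":0,"dy":0,"dz":0,"turn":6},{"grip":0,"dx":0,"dy":0,"dz":0,"turn":6},{"grip":0,"dx":0,"dy":0,"dz":0,"turn":6},{"grip":0,"dx":0,"dy":0,"dz":0,"turn":6},{"grip":0,"dx":0,"dy":0,"dz":0,"turn":6},{"grip":0,"dx":0,"dy":0,"dz":0,"turn":6},{"grip":0,"dx":0,"dy":0,"dz":0,"turn":6},{"grip":0,"dx":0,"dy":0,"dz":0,"turn":6}]'
python3 -m creep '[{"grip":0,"dx":0,"dy":0,"dz":0,"turn":6},{"grip":0,"dx":0,"dy":0,"dz":0,"turn":6},{"grip":0,"dx":0,"dy":0,"dz":0,"turn":6},{"grip":0,"dx":0,"dy":0,"dz":0,"turn":6},{"grip":0,"dx":0,"dy":0,"dz":0,"turn":0},{"grip":0,"dx":0,"dy":0,"dz":0,"turn":0},{"grip":0,"dx":0,"dy":0,"dz":0,"turn":0}]'
python3 - <<'E'
from h import *
o=get_obs();print(o["joint_pos"],o["qvel"].round(1));i=camera_info("wrist");im=read_camera("wrist")
np.savez("w3.npz",M=i["cam_to_world"],K=i["camera_matrix"],im=im)
cv2.imwrite("pics/w3.png",cv2.resize(im,(800,600),interpolation=cv2.INTER_CUBIC))
E
```

```text
t: 3.72
position: [0.4303, 0.1474, 0.2161]
ee_rot: [-179.8, 0.1, -62.9]
wrist_force: [0.6, -0.3, -1.6]
opening: 0.0092
finger_force: 40.7
t: 4.38
position: [0.5074, -0.0138, 0.2136]
ee_rot: [179.9, -0.0, -75.5]
wrist_force: [-0.0, -0.6, -1.1]
opening: 0.0092
finger_force: 40.7
t: 5.05
position: [0.5071, -0.0123, 0.2141]
ee_rot: [180.0, -0.0, -123.4]
wrist_force: [0.4, 0.0, 0.5]
opening: 0.0091
finger_force: 40.7
t: 5.72
position: [0.5072, -0.0123, 0.2141]
ee_rot: [-180.0, -0.0, -171.4]
wrist_force: [0.2, -0.1, -1.7]
opening: 0.0092
finger_force: 40.7
t: 6.3
position: [0.5072, -0.0123, 0.2142]
ee_rot: [-180.0, -0.0, 165.1]
wrist_force: [0.0, -1.5, -0.3]
opening: 0.0093
finger_force: 40.7
[ 2.13991616e+01 -1.20217302e+01 -1.03622588e+01  2.63989447e-03
 -9.16759406e+01 -1.26294410e+02] [-0.   0.1  0.1  0.1 -0.  -0.6]
```

View pics/w3.png

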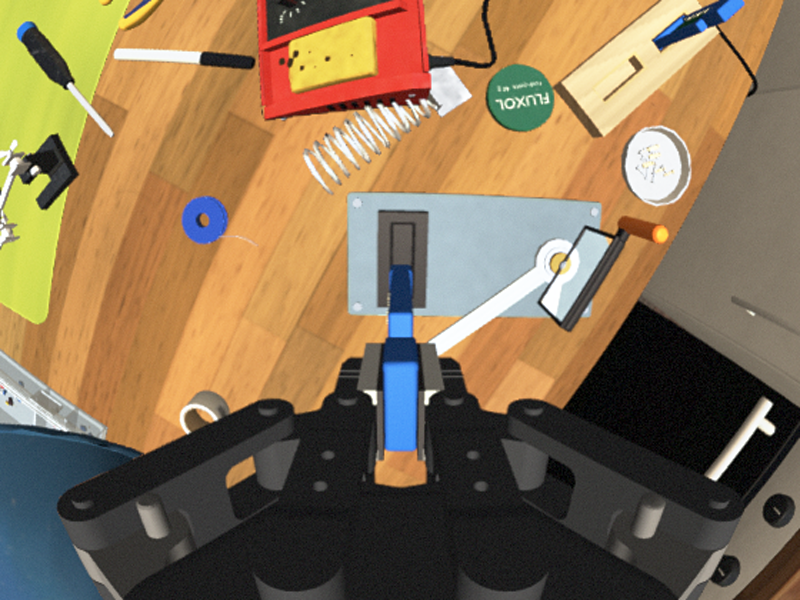

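The wrist view shows the carrier held over the block, which spans (378,212) to (428,308). The plate corners are at (347,193), (601,204) and (347,315), and the camera bar runs from (557,262) to (437,346). I'll refit the stand pose from these.

```bash
python3 - <<'E'
from h import *
d=np.load("w3.npz");i=dict(camera_matrix=d["K"],cam_to_world=d["M"])
w=lambda u,v:((u+.5)*.7-.5,(v+.5)*.7-.5)
o=[((378,212),(-35,-138,30)),((428,211),(-35,-102,30)),((427,308),(35,-102,30)),((379,307),(35,-138,30)),((347,193),(-48,-161,12)),((347,315),(48,-161,12)),((389,222),(-26,-127,30)),((414,221),(-26,-113,30))]
f=lambda p:np.concatenate([proj("wrist",W(p,np.array(P)/1e3),i)[0]-w(*uv) for uv,P in o])
s=least_squares(f,[.54,.103,-.27],loss="soft_l1");p=s.x
print(p,np.degrees(p[2]),f(p).round(1));print("slot",W(p,[0,-.12,.016]))
print("spindle",ray("wrist",w(560,263),.03,i),"handle",ray("wrist",w(660,235),.124,i))
for z in (.018,.026):
  b=ray("wrist",w(437,346),z,i);c=ray("wrist",w(557,262),z,i)
  for q in (c[:2],p[:2]): v=b[:2]-q;print("arm",z,np.arctan2(v[1],v[0])-(p[2]-np.pi/2)-.9)
def tri(A,B):
    A_=[]
    for n,uv,inf in (A,B):
        p0=ray(n,uv,0,inf);p1=ray(n,uv,.15,inf);e=(p1-p0)/np.linalg.norm(p1-p0);A_.append((p0,np.eye(3)-np.outer(e,e)))
    return np.linalg.solve(sum(P for _,P in A_),sum(P@q for q,P in A_))
# tab top of held carrier: near end & far end at z=TCP-based
t=get_obs()["position"];z=t[2]+.026
print("tab far",ray("wrist",w(400,340),z,i),"near",ray("wrist",w(400,450),z,i),t)
E
```

```text
[ 0.53868714  0.10484012 -0.26282077] -15.05852113705693 [-0.7 -0.7  0.2  0.1 -0.1 -0.9 -0.8 -0.3  0.1 -0.9  1.9  0.5  2.6  1.1
 -1.   1.9]
slot [[ 0.50751048 -0.0110392   0.016     ]]
spindle [0.53925387 0.10210094 0.03      ] handle [0.51136409 0.13739757 0.124     ]
arm 0.018 -0.263567755733941
arm 0.018 -0.24696691551295646
arm 0.026 -0.2635677557339401
arm 0.026 -0.27255739542642055
tab far [ 0.48833026 -0.00769773  0.24022939] near [ 0.5225383  -0.01682669  0.24022939] [ 0.5072399  -0.0122783   0.21422939]
```

```bash
python3 -m creep '[{"grip":0,"dx":0,"dy":0.0006,"dz":0.02,"turn":0.3},{"grip":0,"dx":0,"dy":0,"dz":0.025,"turn":0},{"grip":0,"dx":0,"dy":0,"dz":0.025,"turn":0},{"grip":0,"dx":0,"dy":0,"dz":0.02,"turn":0},{"grip":0,"dx":0,"dy":0,"dz":0.015,"turn":0},{"grip":0,"dx":0,"dy":0,"dz":0,"turn":0},{"grip":0,"dx":0,"dy":0,"dz":0,"turn":0}]'
python3 - <<'E'
from h import *
i=camera_info("wrist");im=read_camera("wrist");sc=read_camera("scene")
np.savez("w4.npz",M=i["cam_to_world"],K=i["camera_matrix"])
a=cv2.resize(im[90:250,200:360],(480,480),interpolation=cv2.INTER_CUBIC)
b=cv2.resize(sc[215:275,265:345],(320,240),interpolation=cv2.INTER_CUBIC)
c=np.zeros((480,800,3),np.uint8);c[:,:480]=a;c[:240,480:]=b
s=read_camera("scene")[190:240,265:345];c[250:450,480:]=cv2.resize(s,(320,200),interpolation=cv2.INTER_CUBIC)
cv2.imwrite("pics/w4.png",c)
E
```

```text
t: 6.93
position: [0.5072, -0.0119, 0.1091]
ee_rot: [-179.9, -0.1, 164.7]
wrist_force: [-0.2, -0.6, -0.7]
opening: 0.0089
finger_force: 40.7
```

View pics/w4.png

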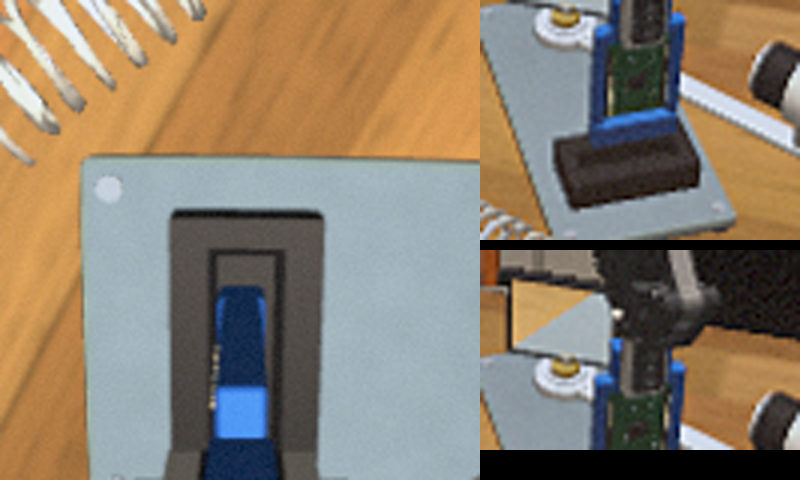

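```bash
python3 - <<'E'
from h import *
d=np.load("w4.npz");i=dict(camera_matrix=d["K"],cam_to_world=d["M"])
w=lambda u,v:((u+.5)/3-.5+200,(v+.5)/3-.5+90)
a=ray("wrist",w(240,288),.040,i);ps=[np.array(ray("wrist",w(*q),.03,i)) for q in ((211,252),(283,252),(170,213),(324,213))]
e=np.array([np.cos(-.265),np.sin(-.265)]);n=np.array([-e[1],e[0]])
t=get_obs()["position"]
for nm,q in zip(("car","sl","sr","bl","br"),[a]+ps): print(nm,(q-t)[:2]@e*1e3,(q-t)[:2]@n*1e3)
E
```

```text
car -20.935019356321863 -1.2024876817047392
sl -27.337771509881765 -7.8678209716007785
sr -27.301725953004475 8.681677656855856
bl -36.452271171388816 -17.168232021959696
br -36.380069432015276 18.02202897191402
```

```bash
python3 -m creep '[{"grip":0,"dx":0.002,"dy":0.0014,"dz":0,"turn":0},{"grip":0,"dx":0,"dy":0,"dz":0.003,"turn":0},{"grip":0,"dx":0,"dy":0,"dz":0.003,"turn":0},{"grip":0,"dx":0,"dy":0,"dz":0.003,"turn":0},{"grip":0,"dx":0,"dy":0,"dz":0.003,"turn":0},{"grip":0,"dx":0,"dy":0,"dz":0,"turn":0}]'
```

```text
t: 7.58
position: [0.5054, -0.0099, 0.0963]
ee_rot: [-180.0, -0.1, 164.6]
wrist_force: [-0.1, 0.3, -0.9]
opening: 0.0092
finger_force: 40.7
```

No contact force below the block's top, so the foot is in the slot. I'll lower it to the floor.

```bash
python3 -m creep '[{"grip":0,"dx":0,"dy":0,"dz":0.003,"turn":0},{"grip":0,"dx":0,"dy":0,"dz":0.003,"turn":0},{"grip":0,"dx":0,"dy":0,"dz":0.003,"turn":0},{"grip":0,"dx":0,"dy":0,"dz":0.0015,"turn":0},{"grip":0,"dx":0,"dy":0,"dz":0,"turn":0},{"grip":0,"dx":0,"dy":0,"dz":0,"turn":0}]'
```

```text
t: 8.08
position: [0.5059, -0.0099, 0.0867]
ee_rot: [-180.0, -0.0, 164.6]
wrist_force: [0.4, 0.0, -1.2]
opening: 0.0093
finger_force: 40.7
```

```bash
python3 -m creep '[{"grip":0,"dx":0,"dy":0,"dz":0.0015,"turn":0},{"grip":0,"dx":0,"dy":0,"dz":0.001,"turn":0},{"grip":0,"dx":0,"dy":0,"dz":0,"turn":0},{"grip":0,"dx":0,"dy":0,"dz":0,"turn":0}]'
```

```text
t: 8.42
position: [0.5063, -0.0099, 0.0851]
ee_rot: [180.0, 0.1, 164.6]
wrist_force: [-0.5, 0.5, 3.6]
opening: 0.0091
finger_force: 41.2
```

The floor contact comes at the expected height (TCP 0.085). I'll release and rise.

```bash
python3 -m creep '[{"grip":0.5,"dx":0,"dy":0,"dz":0,"turn":0},{"grip":1,"dx":0,"dy":0,"dz":0,"turn":0},{"grip":1,"dx":0,"dy":0,"dz":0,"turn":0},{"grip":1,"dx":0,"dy":0,"dz":0,"turn":0},{"grip":1,"dx":0,"dy":0,"dz":-0.02,"turn":0},{"grip":1,"dx":0,"dy":0,"dz":-0.03,"turn":0},{"grip":1,"dx":0,"dy":0,"dz":-0.03,"turn":0},{"grip":1,"dx":0,"dy":0,"dz":-0.03,"turn":0}]'
python3 -m creep '[{"grip":1,"dx":0,"dy":0,"dz":-0.02,"turn":0},{"grip":1,"dx":0,"dy":0,"dz":0,"turn":0},{"grip":1,"dx":0,"dy":0,"dz":0,"turn":0},{"grip":1,"dx":0,"dy":0,"dz":0,"turn":0}]'
python3 - <<'E'
from h import *
i=camera_info("wrist");im=read_camera("wrist");sc=read_camera("scene")
np.savez("w5.npz",M=i["cam_to_world"],K=i["camera_matrix"])
c=np.zeros((600,800,3),np.uint8);c[:,:480]=cv2.resize(im[90:290,220:380],(480,600),interpolation=cv2.INTER_CUBIC)
c[:240,480:]=cv2.resize(sc[190:250,275:355],(320,240),interpolation=cv2.INTER_CUBIC)
c[250:490,480:]=cv2.resize(im[150:270,350:510],(320,240),interpolation=cv2.INTER_CUBIC)
cv2.imwrite("pics/w5.png",c)
E
```

```text
t: 9.08
position: [0.5056, -0.01, 0.1953]
ee_rot: [-180.0, -0.0, 164.6]
wrist_force: [-0.0, 0.6, -0.5]
opening: 0.0854
finger_force: 0.0
t: 9.42
position: [0.5056, -0.0097, 0.2133]
ee_rot: [-180.0, -0.1, 164.6]
wrist_force: [0.4, 0.1, -0.4]
opening: 0.0852
finger_force: 0.0
```

View pics/w5.png

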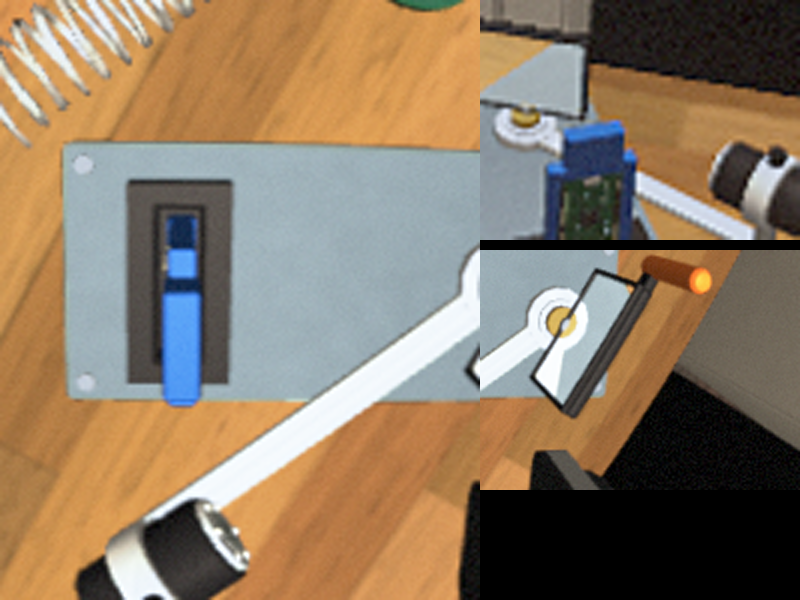

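The carrier sits upright in the slot and is released; in the scene panel its board shows no dot on the camera side, so the dot faces the mirror. The lens front is at about (222,535) in the left panel.

```bash
python3 - <<'E'
from h import *
d=np.load("w5.npz");i=dict(camera_matrix=d["K"],cam_to_world=d["M"])
w=lambda u,v:((u+.5)/3-.5+220,(v+.5)/3-.5+90)
w2=lambda u,v:((u-480+.5)/2-.5+350,(v-250+.5)/2-.5+150)
o=[((127,181),(-35,-138,30)),((232,181),(-35,-102,30)),((229,383),(35,-102,30)),((64,143),(-48,-161,12)),((69,401),(48,-161,12))]
f=lambda p:np.concatenate([proj("wrist",W(p,np.array(P)/1e3),i)[0]-w(*uv) for uv,P in o])
p=least_squares(f,[.54,.103,-.27]).x;print(p,f(p).round(1))
L=ray("wrist",w(222,535),.057,i);h=ray("wrist",w2(700,281),.124,i);sp=ray("wrist",w2(562,322),.03,i)
print("lens",L,"handle",h,"spindle",sp)
for q in (p[:2],sp[:2],np.array([.539,.1035])):
    v=L[:2]-q;print("r",np.hypot(*v),"arm",np.arctan2(v[1],v[0])-(-.266-np.pi/2)-.9)
a=ray("wrist",w(205,500),.02,i);b=ray("wrist",w(470,307),.02,i);v=a-b;print("bar",np.arctan2(v[1],v[0])-(-.266-np.pi/2)-.9)
S0=np.array([.539,.1035]);arm=-.26;vt=.5+.45+arm/2
for v in np.linspace(0,vt,9):
    m=-.266-.5+v+np.pi/2;print(round(v,3),S0+[.005*np.cos(m)-.046*np.sin(m),.005*np.sin(m)+.046*np.cos(m)])
E
```

```text
[ 0.53989812  0.10425916 -0.27214394] [-0.5  0.3  0.4  0.4  0.4 -0.  -0.3 -0.7 -0.1  0.1]
lens [ 0.58940894 -0.01876646  0.057     ] handle [0.51081303 0.13731723 0.124     ] spindle [0.53963877 0.1025896  0.03      ]
r 0.132614568374965 arm -0.2513891753774641
r 0.13116539949056835 arm -0.24480271963363232
r 0.13225032300888928 arm -0.2429459733623348
bar -0.24260454171070045
0.0 [0.50931458 0.13899332]
0.102 [0.50583868 0.1357696 ]
0.205 [0.50271088 0.13220714]
0.308 [0.49996402 0.12834335]
0.41 [0.49762691 0.12421877]
0.512 [0.4957241  0.11987671]
0.615 [0.49427556 0.11536274]
0.717 [0.4932965  0.11072425]
0.82 [0.49279718 0.10600992]
```

Camera arm is about -0.245 rad, so the mirror target is about 0.827 rad. I'll go over the handle.

```bash
python3 -m creep '[{"grip":1,"dx":0.0069,"dy":0.0286,"dz":0,"turn":0},{"grip":1,"dx":0.0069,"dy":0.0286,"dz":0,"turn":0},{"grip":1,"dx":0.0069,"dy":0.0286,"dz":0,"turn":0},{"grip":1,"dx":0.0069,"dy":0.0286,"dz":0,"turn":0},{"grip":1,"dx":0.0069,"dy":0.0288,"dz":0,"turn":0},{"grip":1,"dx":0,"dy":0,"dz":0,"turn":5},{"grip":1,"dx":0,"dy":0,"dz":0,"turn":5},{"grip":1,"dx":0,"dy":0,"dz":0,"turn":0}]'
python3 -m creep '[{"grip":1,"dx":0,"dy":0,"dz":0.024,"turn":0},{"grip":1,"dx":0,"dy":0,"dz":0.024,"turn":0},{"grip":1,"dx":0,"dy":0,"dz":0.024,"turn":0},{"grip":1,"dx":0,"dy":0,"dz":0.024,"turn":0},{"grip":1,"dx":0,"dy":0,"dz":0.023,"turn":0},{"grip":1,"dx":0,"dy":0,"dz":0,"turn":0}]' 30
python3 -c "
from cell import *
print(get_obs()['joint_pos'])"
```

```text
t: 10.18
position: [0.5101, 0.1378, 0.2129]
ee_rot: [-179.9, -0.1, 154.5]
wrist_force: [-0.2, -0.4, 0.2]
opening: 0.0853
finger_force: 0.0
t: 10.68
position: [0.5076, 0.1358, 0.0892]
ee_rot: [-179.6, -0.4, 154.7]
wrist_force: [-0.8, 1.1, -0.7]
opening: 0.0852
finger_force: 0.0
[ 3.68469025e+01 -6.96515885e+00 -1.89405631e+01 -1.35706254e-01
 -7.85504660e+01 -1.52103397e+02]
```

```bash
python3 -m creep '[{"grip":1,"dx":0,"dy":0,"dz":0,"turn":0},{"grip":1,"dx":0,"dy":0,"dz":0,"turn":0},{"grip":1,"dx":0,"dy":0,"dz":0,"turn":0}]'; python3 -m creep '[{"grip":0.3,"dx":0,"dy":0,"dz":0,"turn":0},{"grip":0,"dx":0,"dy":0,"dz":0,"turn":0},{"grip":0,"dx":0,"dy":0,"dz":0,"turn":0},{"grip":0,"dx":0,"dy":0,"dz":0,"turn":0},{"grip":0,"dx":0,"dy":0,"dz":0,"turn":0},{"grip":0,"dx":0,"dy":0,"dz":0,"turn":0},{"grip":0,"dx":0,"dy":0,"dz":0,"turn":0},{"grip":0,"dx":0,"dy":0,"dz":0,"turn":0}]' 30
```

```text
t: 10.93
position: [0.5115, 0.1377, 0.0974]
ee_rot: [179.9, 0.1, 154.7]
wrist_force: [0.3, -0.3, 0.3]
opening: 0.0856
finger_force: 0.0
t: 11.6
position: [0.5106, 0.1377, 0.0954]
ee_rot: [180.0, 0.0, 154.6]
wrist_force: [-0.6, 2.4, 0.9]
opening: 0.0095
finger_force: 29.3
```

```bash
python3 -m creep '[{"grip":0,"dx":0.0012,"dy":-0.00287,"dz":0,"turn":-3.95},{"grip":0,"dx":0.0012,"dy":-0.00287,"dz":0,"turn":-3.95},{"grip":0,"dx":0.0012,"dy":-0.00287,"dz":0,"turn":-3.95},{"grip":0,"dx":0.0012,"dy":-0.00287,"dz":0,"turn":-3.95}]'
python3 -m creep '[{"grip":0,"dx":0.0012,"dy":-0.00287,"dz":0,"turn":-3.95},{"grip":0,"dx":0.0012,"dy":-0.00287,"dz":0,"turn":-3.95},{"grip":0,"dx":0.0012,"dy":-0.00287,"dz":0,"turn":-3.95},{"grip":0,"dx":0.0012,"dy":-0.00287,"dz":0,"turn":-3.95},{"grip":0,"dx":0.0012,"dy":-0.00287,"dz":0,"turn":-3.95},{"grip":0,"dx":0.0012,"dy":-0.00287,"dz":0,"turn":-3.95},{"grip":0,"dx":0.0012,"dy":-0.00287,"dz":0,"turn":-3.95},{"grip":0,"dx":0.0012,"dy":-0.00287,"dz":0,"turn":-3.95}]'
python3 -m creep '[{"grip":0,"dx":0,"dy":0,"dz":0,"turn":0},{"grip":0,"dx":0,"dy":0,"dz":0,"turn":0},{"grip":0,"dx":0,"dy":0,"dz":0,"turn":0},{"grip":0,"dx":0,"dy":0,"dz":0,"turn":0}]'
python3 - <<'E'
from h import *
i=camera_info("wrist");im=read_camera("wrist");sc=read_camera("scene")
np.savez("w6.npz",M=i["cam_to_world"],K=i["camera_matrix"])
c=np.zeros((600,800,3),np.uint8);c[:300,:400]=cv2.resize(im,(400,300),interpolation=cv2.INTER_AREA)
c[:300,400:]=cv2.resize(sc[180:255,265:365],(400,300),interpolation=cv2.INTER_CUBIC)
c[300:,:400]=cv2.resize(im[150:300,180:380],(400,300),interpolation=cv2.INTER_CUBIC)
c[300:,400:]=cv2.resize(read_camera("side")[180:255,275:375],(400,300),interpolation=cv2.INTER_CUBIC)
cv2.imwrite("pics/w6.png",c)
E
```

```text
t: 11.93
position: [0.5025, 0.1282, 0.0954]
ee_rot: [180.0, 0.0, 170.6]
wrist_force: [0.9, 0.1, 0.2]
opening: 0.0097
finger_force: 29.2
t: 12.6
position: [0.4954, 0.1051, 0.0954]
ee_rot: [-180.0, 0.1, -157.8]
wrist_force: [5.0, 0.9, -3.4]
opening: 0.01
finger_force: 29.1
t: 12.93
position: [0.4954, 0.1052, 0.0954]
ee_rot: [-180.0, 0.1, -158.0]
wrist_force: [5.3, 1.1, -1.7]
opening: 0.0096
finger_force: 29.3
```

View pics/w6.png

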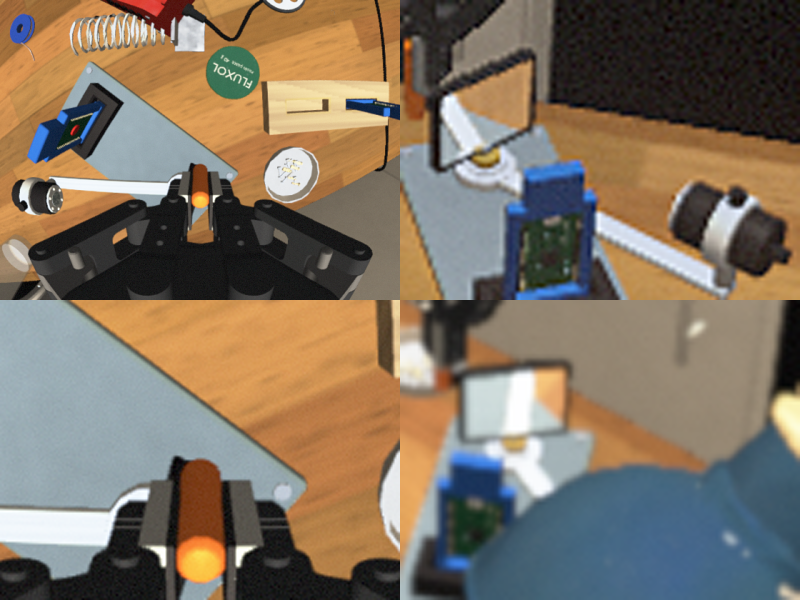

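The scene panel shows the mirror turned, with its frame corners at (433,97), (535,52), (433,170) and (533,128). The carrier's dot faces the mirror, the bystanders are undisturbed and the fingers hold the pin at (200,562). I'll check the angle numerically.

```bash
python3 - <<'E'
from h import *
s=lambda u,v:((u-400+.5)/4-.5+265,(v+.5)/4-.5+180)
d_=lambda u,v:((u-400+.5)/4-.5+275,(v-300+.5)/4-.5+180)
obs=[("scene",s(434,98),(0,35,85)),("scene",s(535,53),(0,-35,85)),("scene",s(436,170),(0,35,29)),("scene",s(533,128),(0,-35,29)),("side",d_(462,370),(0,35,85)),("side",d_(569,362),(0,-35,85)),("side",d_(460,440),(0,35,29)),("side",d_(568,433),(0,-35,29))]
def f(p,o):
    q=[p[0],p[1],-.268-.5+p[2]+np.pi/2]
    return np.concatenate([proj(n,W(q,np.array(P)/1e3))[0]-uv for n,uv,P in o])
for o in (obs,obs[:4],obs[4:]):
    r=least_squares(f,[.54,.103,.8],args=(o,));print(r.x,f(r.x,o).round(1))
r=least_squares(lambda v:f([.5395,.103,v[0]],obs),[.8]);print("fixed spindle",r.x)
# parked check from scene1 / side1
o=[("scene",S(408,110),(0,35,85)),("scene",S(525,125),(0,-35,85)),("scene",S(408,180),(0,35,29)),("scene",S(526,199),(0,-35,29)),("side",D(350,195),(0,35,85)),("side",D(463,250),(0,-35,85)),("side",D(350,280),(0,35,29)),("side",D(456,332),(0,-35,29))]
r=least_squares(f,[.54,.103,0],args=(o,));print("parked",r.x,f(r.x,o).round(1))
d=np.load("w6.npz");i=dict(camera_matrix=d["K"],cam_to_world=d["M"])
h=ray("wrist",((200+.5)/2-.5+180,(262+.5)/2-.5+150),.124,i);t=get_obs()["position"];print("pin",h,t)
E
```

```text
[0.53996951 0.10516864 0.85042257] [-0.2 -0.9 -0.1 -0.1 -0.8  0.7 -0.6  0.5 -0.   0.7  0.9  0.3  0.4  0.4
  0.3 -0.3]
[0.54080109 0.10485967 0.86209413] [ 0.3 -0.9  0.2 -0.3 -0.3  0.8 -0.3  0.3]
[0.53905986 0.10628465 0.82686798] [-0.5  0.2  0.6  0.2 -0.1 -0.1 -0.1 -0.4]
fixed spindle [0.84969336]
parked [0.540611   0.10497677 0.03557557] [-0.8 -1.3  0.8 -1.  -0.8  0.7 -0.6 -0.   0.7  1.1 -0.4  0.5  0.5  0.4
  0.2  0.6]
pin [0.49331521 0.10313609 0.124     ] [0.49545009 0.10523173 0.09540944]
```

Correcting the camera fit by its 0.035 rad bias when parked gives 0.815 rad. The pin position gives about 0.83, against a target of 0.825 with a tolerance of ±0.065. I'll hand in.

```bash
python3 -c "
from cell import *
o=get_obs();print(o['t'],o['finger_force'],o['qvel'].round(2));print(hand_in())"
```

```text
13.0833 29.263626431975354 [ 0.08 -0.02  0.01 -0.02  0.03 -0.02]
the job is handed in; nothing more can be done
None
```

I handed the job in at 13.1 s, though `hand_in()` gave no verdict: the dotted carrier is seated in the stand's slot, dot to the mirror, and released, and the gripper holds the mirror's handle at about 0.83 rad (measured 0.815–0.86; allowed about 0.76–0.89 for the camera arm at about −0.245 rad).

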